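# Screw down the cover of a baduk stone case, crisscross

### The arm

A 6-joint arm with a two-finger parallel gripper is mounted at the origin on the work surface. World frame = base frame: x ahead of the robot, y to its left, z up, the work surface at z = 0. Lengths are in mm, angles in rad, forces in N, time in s.
With the tool pointing down it reaches from about 350 to 875 mm from the base axis. Payload 4.2 kg.
Tool frame: the origin (TCP) lies on the mounting face of the last link; the fingertips stand 173 mm ahead of it and the grasp point (between the pads) lies grip_point_offset ahead of it (grip_point_offset is the distance from the TCP to the grasp point, in mm); z points along the fingers, y is the line along which they close (so a half turn about z gives the same grasp; the last joint's range is limited). The gripper opens to 85 mm and grips with 20 to 120 N. Pads are 22 mm wide; open, the fingers measure 114 mm over their backs; the gripper's body (76 mm by 85 mm) begins 54 mm behind the grasp point. The pads swing forward as they close: fully open they stand 13 mm farther back than shut.
Start: joints at [1.437, 0.385, 0.008, 0, -1.194, -0.259], TCP at [239.202, 577.393, 404.712] pointing down, gripper open.
Joint ranges: [-3.14, 3.14], [-1.21, 2.06], [-1.07, 1.41], [-3.16, 2.05], [-2.99, -0.16], [-3.1, 3.1]. Speed limits (rad/s): [2.79, 2.79, 3.14, 3.14, 3.14, 3.14].

### API

Orientations are given as a unit quaternion [x, y, z, w].
In Python, from bench import read_state, get_image, job_done, recognise, place_of, grip_point_offset gives the robot as it stands. The module is installed in compiled form; this text tells all that it offers.
- The arm moves only by the tool carry_out, never from a script. Its arguments are lists of equal length, an entry for each row: "slide": the shift along the tool's x, y, z in m, a list of three; "roll": the turn about the tool's z in degrees; "claw": the finger opening in m, from 0 to 0.0854. A call has 1 to 8 rows; each row is the pose to reach, as a shift and turn from the pose commanded when the call began, along the tool's axes at that moment; what a row does not reach only later rows make up. A row lasts 1/8 s, in which the tool goes at most 62.5 mm and 10.7 degrees, less where a joint would pass 70% of its speed; a pose out of reach is approached as far as the arm can. A call with a gripper value outside its range is refused whole. The fingers move at their own pace and stop on an object; the grip force is fixed at half the most. Time passes only in rows, so rows that repeat a pose let the fingers close. It gives the time, the measured TCP pose, the force, the opening and the grip force at its end, in the units of the state.
- read_state(): the state, without advancing time (a new reading comes with each control period).
- get_image(name): name is "scene" or "side" or "wrist"; returns a dict with "img" (384x512x3 uint8, red, green, blue), "z_map" (384x512 float32, mm along the optical axis (not along the pixel's ray), 0 where there is no reading), "mtx" (3x3 intrinsics, pixels), "world_from_camera" (4x4, takes a point from camera to world coordinates); the wrist camera has in their place "T_tool_cam" (4x4, takes a point from camera to tool coordinates, whose origin is the TCP and whose axes are the flange's). Camera axes: x right, y up, looking along -z (the intrinsics and any distortion apply to the point x, -y, -z); pixel columns grow to the right and rows downward; lengths in mm; the calibration is good to about 2 mm. A picture is of the moment at which its call begins: read the wrist's pose just before it.
- job_done(): hands the job in; it is judged then, once.
Trained networks look in a picture, given as the dict that the camera call returned (one of the last four; its "shot" number tells which), for a name from the list of things; names that differ only in an ending like _2 or _b are one class to them, and where a whole thing is asked for, a point or a joint stands for the part that bears it (a point fixed in the world has none). Each returns a list of dicts, best first, with "conf" (0 to 1); they miss things now and then, are a little off and sometimes report something else, mostly with a low value. They report only what shows in the picture. A call takes as long as a camera call. They do not tell look-alikes from the thing itself.
- recognise(picture, thing): "at" ([column, row] in pixels, amid what is visible of it).
- place_of(picture, thing): "at" ([column, row] in pixels: a listed point, or the origin of a listed thing).
The state is a dict: "clock": time; "joints": joint angles; "joint_vel": joint speeds; "joint_efforts": joint torques, N m; "position": TCP position; "ee_rot": TCP orientation; "contact_force": force on the tool from outside, world axes, zero at the start; "wrist_torque": the same for the moment, N m; "gripper_width": finger opening in mm; "grasp_force": force on a finger pad.
Only numpy, scipy, OpenCV 4.12 (cv2) and the standard library are available. Lean on these libraries where they do the work, as an engineer would, in place of code of your own. Each camera call takes 0.05 s, during which the arm holds its last target. There are 200 camera calls.

### The job

The metal cover of the pale paulownia stone case is being screwed down crisscross, a little at a time: two diagonally opposite brass wing screws have had their first eighth of a turn (bars slantwise), the other two are still loose (bars across the case). First turn the two loose ones clockwise about an eighth of a turn, so that all four bars stand slantwise; then tighten fully, with bars along the case's long sides, first one diagonal pair and then the other pair. Leave the little bronze bell weight standing where it is in the middle of the cover.

Things in the scene. Friction and masses are not known exactly. Their poses are not given: they have to be found in the camera images.
- case: Fixed pale wooden case, flat grey metal cover, 240 (x, long side) x 180 (y) mm; origin at the centre of its underside on the bench, z up; cover top at 78 mm. Four brass wing screws at x +-80, y +-55 mm, axes vertical; each head is an upright flat bar 42 long, 12 thick, 24 high, from 93 to 117 mm above the origin (grip across the 12 mm, mid-height 105 mm); below it a 12 mm stem with a 22 mm collar.
- screw_a (a joint): Turn (rad) of the wing screw at x +80, y +55 mm in the case's frame, diagonal to screw_c; starts at 0.65 to 0.9. 0 = loose, bar along the case's y; grows clockwise from above; 0.785 = eighth of a turn, bar slantwise; 1.571 = tight, at the stop, bar along the case's x. Bar direction = case yaw + 1.571 - value. Turns on the spot without sinking, friction 0.06 N m, stays where left.
- screw_b (a joint): Turn (rad) of the wing screw at x +80, y -55 mm in the case's frame, diagonal to screw_d; starts loose, 0 to 0.2. 0 = loose, bar along the case's y; grows clockwise from above; 0.785 = eighth of a turn, bar slantwise; 1.571 = tight, at the stop, bar along the case's x. Bar direction = case yaw + 1.571 - value. Turns on the spot without sinking, friction 0.06 N m, stays where left.
- screw_c (a joint): Turn (rad) of the wing screw at x -80, y -55 mm in the case's frame, diagonal to screw_a; starts at 0.65 to 0.9. 0 = loose, bar along the case's y; grows clockwise from above; 0.785 = eighth of a turn, bar slantwise; 1.571 = tight, at the stop, bar along the case's x. Bar direction = case yaw + 1.571 - value. Turns on the spot without sinking, friction 0.06 N m, stays where left.
- screw_d (a joint): Turn (rad) of the wing screw at x -80, y +55 mm in the case's frame, diagonal to screw_b; starts loose, 0 to 0.2. 0 = loose, bar along the case's y; grows clockwise from above; 0.785 = eighth of a turn, bar slantwise; 1.571 = tight, at the stop, bar along the case's x. Bar direction = case yaw + 1.571 - value. Turns on the spot without sinking, friction 0.06 N m, stays where left.
- bell_center (a point): Small loose bronze bell weight, 38 mm across, 36 mm high with its loop, 0.15 kg, standing near the middle of the cover (within 8 mm); the point is on its axis 17 mm above its foot, z up along its axis.
Not all that is in view belongs to the job. What is meant by the part that bears bell_center is not black or purple, and is the smaller of those in its own colour.

How it is judged (in metres and radians):
On the way, in this order (a step that is already met when the one before it is completed fails the run):
1. all four screws at about an eighth of a turn (0.48 to 1.1 rad), none tight (value of joint screw_a between 0.48 and 1.1 rad and value of joint screw_b between 0.48 and 1.1 rad and value of joint screw_c between 0.48 and 1.1 rad and value of joint screw_d between 0.48 and 1.1 rad), for 0.2 s.
2. one diagonal pair tight (over 1.3 rad) while the other pair is still at about an eighth of a turn (((value of joint each of screw_a, screw_c above 1.3 rad and value of joint screw_b between 0.48 and 1.1 rad and value of joint screw_d between 0.48 and 1.1 rad) or (value of joint each of screw_b, screw_d above 1.3 rad and value of joint screw_a between 0.48 and 1.1 rad and value of joint screw_c between 0.48 and 1.1 rad))), for 0.2 s.
At the end, for the whole second after the job is handed in: All four wing screws are tight (over 1.3 rad, bars within about 15 degrees of the case's long side) and at rest, and the bell weight stands upright (within 0.3 rad) within 20 mm of where it was (value of joint each of screw_a, screw_b, screw_c, screw_d above 1.3 rad and velocity of joint each of screw_a, screw_b, screw_c, screw_d below 0.1 rad/s and distance of bell_center from where it was at the start of the episode below 0.02 m and angle between bell_center's own z axis and vertical below 0.3 rad); the robot touches nothing.
It fails at once if two neighbouring screws tight while the other two are not ((value of joint each of screw_a, screw_b above 1.3 rad and value of joint each of screw_c, screw_d below 1.15 rad) or (value of joint each of screw_b, screw_c above 1.3 rad and value of joint each of screw_a, screw_d below 1.15 rad) or (value of joint each of screw_c, screw_d above 1.3 rad and value of joint each of screw_a, screw_b below 1.15 rad) or (value of joint each of screw_d, screw_a above 1.3 rad and value of joint each of screw_b, screw_c below 1.15 rad)).
It fails at once if a screw tight while another is still loose (value of joint any of screw_a, screw_b, screw_c, screw_d above 1.3 rad and value of joint any of screw_a, screw_b, screw_c, screw_d below 0.4 rad).
It fails at once if the bell weight is shifted more than 20 mm or tipped (not (distance of bell_center from where it was at the start of the episode below 0.02 m and angle between bell_center's own z axis and vertical below 0.3 rad)).
It also fails if it takes over 70 s, if anything falls off the work surface, if the arm or the gripper's body presses on something with over 40 N, if the wrist force passes 120 N, or if a joint passes its speed limit or range.

## Working session

There is one attempt and no reset: what is moved stays moved. The work goes in short steps, Python scripts to look and compute and a tool call to move; the robot and the scene stay as the last step left them, time stands still between calls to the robot, and variables do not carry over. Pictures are saved under pics/ and viewed, at most 10 in all, crops included, and the job is handed in when it is done.

Besides the shell and the picture viewer there is one more tool, called in YAML: its name, and indented under it one key for each argument. carry_out: Moves the arm, as the interface text tells. Its arguments: {"type":"object","properties":{"slide":{"type":"array"},"roll":{"type":"array"},"claw":{"type":"array"}},"required":["slide","roll","claw"]}

```bash
mkdir -p pics; cat > h.py <<'E'
import numpy as np, cv2
from scipy.spatial.transform import Rotation as R
from bench import *
def T_of(p,s=None):
    if 'world_from_camera' in p: return np.array(p['world_from_camera'])
    T=np.eye(4);T[:3,:3]=R.from_quat(s['ee_rot']).as_matrix();T[:3,3]=s['position']
    return T@np.array(p['T_tool_cam'])
def cloud(p,T):
    z=p['z_map'];K=np.array(p['mtx']);v,u=np.indices(z.shape)
    P=np.stack([(u-K[0,2])/K[0,0]*z,-(v-K[1,2])/K[1,1]*z,-z],-1)
    W=P@T[:3,:3].T+T[:3,3]; W[z<=0]=np.nan
    return W
E
python3 - <<'E'
from h import *
s=read_state();print({k:np.round(v,3).tolist() for k,v in s.items()},grip_point_offset)
ims=[]
for n in ['scene','side','wrist']:
    s=read_state();p=get_image(n);W=cloud(p,T_of(p,s));ims.append(p['img'][...,::-1])
    print(n,[k for k in p])
    np.savez(f'{n}.npz',W=W,img=p['img'])
    for t in ['case','screw_a','bell_center']:
        for r in place_of(p,t)[:6]:
            c,q=np.round(r['at']).astype(int); print(t,r['conf'],r['at'],np.round(W[min(max(q,0),383),min(max(c,0),511)]))
cv2.imwrite('pics/a.png',cv2.resize(np.vstack([np.hstack(ims[:2]),np.hstack([ims[2],ims[2]*0])]),(800,600)))
E
```

```text
{'clock': 0.0, 'joints': [1.437, 0.386, 0.007, -0.001, -1.194, -0.259], 'joint_vel': [0.0, -0.002, -0.0, 0.001, -0.001, -0.001], 'joint_efforts': [0.001, -39.229, 18.84, 4.186, -0.005, -0.0], 'position': [239.113, 577.235, 403.616], 'ee_rot': [0.981, -0.195, -0.0, 0.001], 'contact_force': [-0.059, 0.371, 0.14], 'wrist_torque': [-0.018, 0.037, -0.027], 'grasp_force': 0.0, 'gripper_width': 85.157} 154.70000000000002
scene ['img', 'z_map', 'mtx', 'world_from_camera', 'shot']
case 0.78 [227.7, 245.2] [599. -41.  78.]Traceback (most recent call last):
  File "<stdin>", line 9, in <module>
ValueError: it knows: bell_center, case
```

```bash
python3 - <<'E'
from h import *
ims=[]
for n in ['scene','side','wrist']:
    s=read_state();p=get_image(n);W=cloud(p,T_of(p,s));ims.append(p['img'][...,::-1])
    np.savez(f'{n}.npz',W=W,img=p['img'])
    for t in ['case','bell_center']:
        for r in place_of(p,t)[:6]:
            c,q=np.round(r['at']).astype(int); print(n,t,r['conf'],r['at'],np.round(W[min(max(q,0),383),min(max(c,0),511)]))
    m=(W[...,2]>107)&(W[...,2]<122)
    k,l,st,ce=cv2.connectedComponentsWithStats(m.astype(np.uint8))
    for i in range(1,k):
        if st[i,4]>40:
            Q=W[l==i]; (c,sz,a)=cv2.minAreaRect(Q[:,:2].astype(np.float32)); print(n,st[i,4],np.round(Q.mean(0)),np.round(c),np.round(sz),round(a),np.round(ce[i]))
cv2.imwrite('pics/a.png',cv2.resize(np.vstack([np.hstack(ims[:2]),np.hstack([ims[2],ims[2]*0])]),(800,600)))
E
```

```text
scene case 0.6 [226.9, 244.1] [600. -43.  81.]
scene bell_center 0.91 [312.8, 279.6] [564. 104.  26.]
scene bell_center 0.9 [220.2, 208.9] [560. -78. 110.]
scene bell_center 0.61 [258.4, 160.4] [ 359. -114.   32.]
scene 844 [ 270. -572.  115.] [ 283. -605.] [200. 428.] 34 [110.  52.]
scene 93 [ 34.  46. 114.] [33. 45.] [12. 79.] 62 [386.  69.]
scene 75 [ 81. -11. 116.] [ 81. -14.] [65. 13.] 89 [355.  72.]
scene 132 [ 470. -110.  116.] [ 467. -111.] [42. 11.] 30 [231. 167.]
scene 195 [493.  -4. 115.] [490.  -5.] [42. 14.] 78 [277. 196.]
scene 190 [ 624. -145.  116.] [ 623. -147.] [41. 12.] 75 [165. 219.]
scene 205 [649. -38. 117.] [646. -39.] [43. 12.] 32 [212. 256.]
side case 0.65 [294.8, 223.9] [ 528. -122.   76.]
side bell_center 0.84 [328.5, 286.7] [ 551. -249.   32.]
side bell_center 0.79 [211.8, 260.9] [ 355. -128.   32.]
side bell_center 0.51 [304.1, 200.0] [558. -88. 100.]
side bell_center 0.51 [272.3, 157.9] [555. 101.  26.]
side 120 [642. -41. 115.] [643. -39.] [43. 12.] 31 [335. 169.]
side 107 [487.  -7. 116.] [487.  -5.] [42. 12.] 77 [258. 174.]
side 134 [ 618. -148.  115.] [ 620. -146.] [44. 12.] 76 [345. 212.]
side 143 [ 463. -114.  115.] [ 464. -112.] [41. 12.] 29 [262. 218.]
side 169 [ 18. -55. 114.] [ 19. -54.] [58. 10.] 21 [ 15. 253.]
```

View pics/a.png

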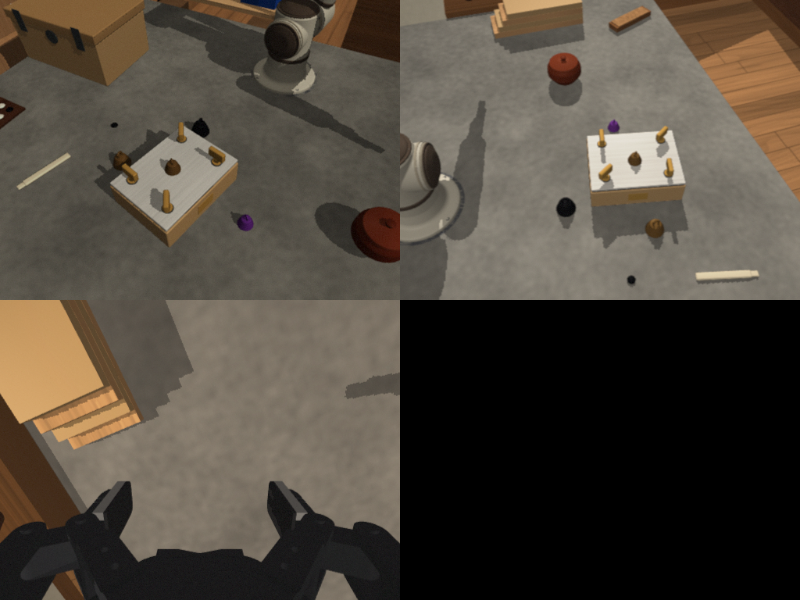

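```bash
cat >> h.py <<'E'
def plan(x,y,z,h,s=None):
    "shift in tool axes (m) and roll (deg) to bring grasp point to x,y,z with tool x heading h deg"
    s=s or read_state();M=R.from_quat(s['ee_rot']).as_matrix()
    d=M.T@(np.array([x,y,z+grip_point_offset])-s['position'])/1000
    cur=np.degrees(np.arctan2(M[1,0],M[0,0]))
    print('slide',np.round(d,4),'roll',round((cur-h+180)%360-180,1),'heading',round(cur,1),'j6',s['joints'][5],'t',s['clock'])
E
python3 -c "
from h import *
plan(555,-76,235,77)"
```

```text
slide [0.5418 0.4828 0.015 ] roll -99.5 heading -22.5 j6 -0.25855129760912193 t 0.55
```

carry_out:
  slide:
    - [0.54,0.48,-0.05]
    - [0.54,0.48,-0.05]
    - [0.54,0.48,-0.05]
    - [0.54,0.48,-0.05]
    - [0.54,0.48,-0.05]
    - [0.54,0.48,-0.05]
    - [0.54,0.48,-0.05]
    - [0.54,0.48,-0.05]
  roll: [-10,-20,-30,-40,-50,-60,-70,-80]
  claw: [0.05,0.05,0.05,0.05,0.05,0.05,0.05,0.05]

```text
clock: 1.55
position: [447.0, 150.7, 438.0]
ee_rot: [0.886, 0.464, 0.001, -0.0]
contact_force: [1.0, 0.5, 0.4]
gripper_width: 50.2
grasp_force: 0.0
```

```bash
python3 -c "
from h import *
plan(555,-76,300,77)"
```

```text
slide [-0.1246  0.218  -0.0167] roll -21.8 heading 55.2 j6 1.8639904477723974 t 1.55
```

carry_out:
  slide:
    - [-0.125,0.218,-0.017]
    - [-0.125,0.218,-0.017]
    - [-0.125,0.218,-0.017]
    - [-0.125,0.218,-0.017]
    - [-0.125,0.218,-0.017]
    - [-0.125,0.218,-0.017]
    - [-0.125,0.218,-0.017]
    - [-0.125,0.218,-0.017]
  roll: [10,20,30,40,50,60,70,80]
  claw: [0.05,0.05,0.05,0.05,0.05,0.05,0.05,0.05]

```text
clock: 2.55
position: [553.1, -75.3, 454.5]
ee_rot: [0.975, -0.22, 0.0, -0.0]
contact_force: [0.5, 0.4, 0.2]
gripper_width: 50.2
grasp_force: 0.0
```

```bash
cat > look.py <<'E'
from h import *
import sys
s=read_state();p=get_image('wrist');W=cloud(p,T_of(p,s))
print(np.round(s['position'],1),np.round(s['joints'],2))
cv2.imwrite('pics/'+sys.argv[1],p['img'][...,::-1])
m=(W[...,2]>108)&(W[...,2]<124)
k,l,st,ce=cv2.connectedComponentsWithStats(m.astype(np.uint8))
for i in range(1,k):
    if st[i,4]>60:
        Q=W[l==i]; (c,sz,a)=cv2.minAreaRect(Q[:,:2].astype(np.float32)); print(st[i,4],'top z',round(float(np.median(Q[:,2])),1),np.round(c,1),np.round(sz,1),round(a,1),np.round(ce[i]))
E
python3 look.py b.png; python3 -c "
from h import *
plan(488.5,-5,150,-103)"
```

```text
[553.1 -75.3 454.5] [ 0.16  0.24 -0.08 -0.   -1.26  0.97]
538 top z 116.4 [ 620.5 -146.5] [42.1 12. ] 75.8 [290.  78.]
521 top z 116.4 [644.  -39.3] [41.5 12.2] 31.9 [184. 103.]
344 top z 116.2 [ 464.6 -111.7] [42.4 12.4] 30.5 [316. 220.]
386 top z 116.2 [488.5  -5.6] [39.8 12.3] 77.0 [225. 241.]
slide [-0.0886 -0.0354  0.1498] roll 77.4 heading -25.6 j6 0.9684489898922114 t 2.6
```

View pics/b.png

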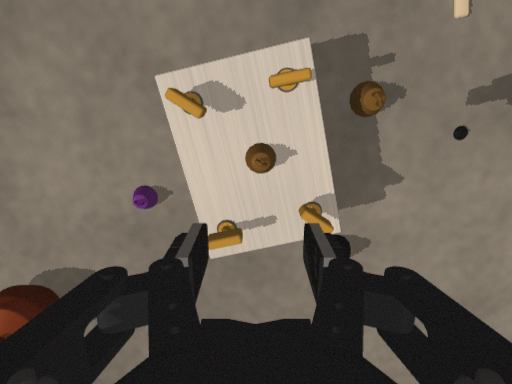

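carry_out:
  slide:
    - [-0.089,-0.035,0.14]
    - [-0.089,-0.035,0.14]
    - [-0.089,-0.035,0.14]
    - [-0.089,-0.035,0.14]
    - [-0.089,-0.035,0.14]
    - [-0.089,-0.035,0.14]
    - [-0.089,-0.035,0.14]
    - [-0.089,-0.035,0.14]
  roll: [10,20,30,40,50,60,70,77.4]
  claw: [0.04,0.04,0.04,0.04,0.04,0.04,0.04,0.04]

```text
clock: 3.6
position: [487.4, -5.6, 314.6]
ee_rot: [-0.625, 0.78, -0.0, 0.0]
contact_force: [-0.4, 0.4, -1.0]
gripper_width: 40.0
grasp_force: 0.0
```

```bash
python3 -c "
from h import *
plan(488.5,-5.3,110,-102.7);print(read_state()['gripper_width'])"
```

```text
slide [-0.0006 -0.0009  0.0499] roll 0.1 heading -102.6 j6 -0.5421139786354189 t 3.6
39.985014644588745
```

carry_out:
  slide:
    - [0,-0.001,0.025]
    - [0,-0.001,0.05]
    - [0,-0.001,0.05]
    - [0,-0.001,0.05]
    - [0,-0.001,0.05]
    - [0,-0.001,0.05]
  roll: [0,0,0,0,0,0]
  claw: [0.04,0.04,0.04,0.014,0.014,0.014]

```text
clock: 4.35
position: [488.5, -5.9, 265.2]
ee_rot: [-0.626, 0.78, -0.0, 0.001]
contact_force: [-0.1, 0.1, 0.4]
gripper_width: 14.2
grasp_force: 0.0
```

carry_out:
  slide:
    - [0,0,0]
    - [0,0,0]
    - [0,0,0]
    - [0,0,0]
    - [0,0,0]
    - [0,0,0]
    - [0,0,0]
    - [0,0,0]
  roll: [7,14,21,28,35,42,48,48]
  claw: [0.014,0.014,0.014,0.014,0.014,0.014,0.014,0.014]

```text
clock: 5.35
position: [487.8, -5.4, 265.0]
ee_rot: [-0.255, 0.967, 0.001, -0.0]
contact_force: [-2.9, 4.0, 2.9]
gripper_width: 14.1
grasp_force: 2.7
```

carry_out:
  slide:
    - [0,0,0]
    - [0,0,0]
    - [0,0,-0.04]
    - [0,0,-0.08]
    - [0,0,-0.08]
  roll: [0,0,0,0,0]
  claw: [0.04,0.04,0.04,0.04,0.04]

```text
clock: 5.98
position: [489.3, -5.9, 347.8]
ee_rot: [-0.255, 0.967, -0.0, 0.004]
contact_force: [0.4, 0.6, -1.3]
gripper_width: 40.2
grasp_force: 0.0
```

```bash
python3 -c "
from h import *
plan(620.8,-146.5,190,-104)"; python3 - <<'E'
import sys; sys.argv=['','c.png']; exec(open('look.py').read())
E
```

```text
slide [-0.045  -0.1872  0.0039] roll -46.5 heading -150.5 j6 -1.3766960007871007 t 5.975
[489.3  -5.9 347.8] [ 0.32  0.21 -0.4   0.   -0.95 -1.38]
1381 top z 116.2 [ 464.4 -111.3] [41.7 12.8] 29.7 [137.  92.]
894 top z 116.4 [488.1  -4.6] [41.3 12. ] 34.6 [259. 197.]
98 top z 111.3 [552.6 -82.2] [13.5  4.2] 47.5 [127. 219.]
1011 top z 115.5 [ 620.2 -145.6] [41.3 13.9] 73.9 [ 20. 253.]
114 top z 115.8 [656.2 -27.5] [ 7.5 13.2] 77.3 [138. 346.]
```

carry_out:
  slide:
    - [-0.045,-0.187,0]
    - [-0.045,-0.187,0]
    - [-0.045,-0.187,0]
    - [-0.045,-0.187,0]
    - [-0.045,-0.187,0]
    - [-0.045,-0.187,0.03]
    - [-0.045,-0.187,0.03]
  roll: [-9,-18,-27,-36,-46.5,-46.5,-46.5]
  claw: [0.04,0.04,0.04,0.04,0.04,0.04,0.04]

```text
clock: 6.9
position: [618.5, -146.6, 310.3]
ee_rot: [-0.615, 0.788, 0.003, -0.003]
contact_force: [-1.1, 0.8, 0.8]
gripper_width: 40.1
grasp_force: 0.0
```

```bash
python3 -c "
from h import *
plan(620.7,-146.3,110,-104)"
```

```text
slide [-0.0008 -0.0024  0.0456] roll -0.0 heading -104.0 j6 -0.26560810200181323 t 6.9
```

carry_out:
  slide:
    - [0,-0.001,0.02]
    - [0,-0.001,0.045]
    - [0,-0.001,0.045]
  roll: [0,0,0]
  claw: [0.04,0.04,0.04]

```text
clock: 7.28
position: [620.1, -146.7, 267.7]
ee_rot: [-0.616, 0.788, 0.002, -0.002]
contact_force: [-0.7, 0.7, -0.0]
gripper_width: 39.8
grasp_force: 0.0
```

```bash
python3 -c "
from h import *
plan(620.7,-146.3,110,-104)"
```

```text
slide [-0.0005 -0.0005  0.003 ] roll 0.0 heading -104.0 j6 -0.26520331410508435 t 7.275
```

carry_out:
  slide:
    - [0,0,0.001]
    - [0,0,0.001]
    - [0,0,0.001]
  roll: [0,0,0]
  claw: [0.014,0.014,0.014]

```text
clock: 7.65
position: [620.8, -146.7, 269.4]
ee_rot: [-0.616, 0.788, -0.001, 0.001]
contact_force: [-0.4, -1.3, -0.2]
gripper_width: 14.2
grasp_force: 0.0
```

carry_out:
  slide:
    - [0,0,0]
    - [0,0,0]
    - [0,0,0]
    - [0,0,0]
    - [0,0,0]
    - [0,0,0]
    - [0,0,0]
    - [0,0,0]
  roll: [7,14,21,28,35,42,46,46]
  claw: [0.014,0.014,0.014,0.014,0.014,0.014,0.014,0.014]

```text
clock: 8.65
position: [620.7, -146.5, 269.1]
ee_rot: [-0.26, 0.966, -0.0, 0.0]
contact_force: [-1.6, 1.1, 1.5]
gripper_width: 14.3
grasp_force: 0.6
```

carry_out:
  slide:
    - [0,0,0]
    - [0,0,0]
    - [0,0,-0.04]
    - [0,0,-0.08]
    - [0,0,-0.08]
  roll: [0,0,0,0,0]
  claw: [0.04,0.04,0.04,0.04,0.04]

```text
clock: 9.28
position: [621.4, -146.9, 352.7]
ee_rot: [-0.259, 0.966, -0.002, 0.004]
contact_force: [0.4, -0.7, -0.7]
gripper_width: 39.9
grasp_force: 0.0
```

```bash
python3 look.py d.png; python3 -c "
from h import *
plan(644.2,-39.2,160,-148.5)"
```

```text
[ 621.4 -146.9  352.7] [ 0.02  0.44 -0.03  0.   -1.08 -1.07]
1338 top z 116.1 [ 468.6 -109.7] [33.8 12.7] 31.2 [427.  28.]
103 top z 111.4 [553.1 -82.8] [13.7  4.6] 40.4 [380. 160.]
862 top z 116.4 [ 620.7 -146.4] [41.8 11.9] 35.6 [258. 195.]
240 top z 115.3 [631.  -47.6] [10.7 12.4] 30.7 [357. 264.]
slide [-0.074   0.0815  0.0356] roll -1.5 heading -150.0 j6 -1.0676771178919504 t 9.325
```

carry_out:
  slide:
    - [-0.074,0.0815,0]
    - [-0.074,0.0815,0]
    - [-0.074,0.0815,0.03]
    - [-0.074,0.0815,0.03]
    - [-0.074,0.0815,0.03]
  roll: [-1.5,-1.5,-1.5,-1.5,-1.5]
  claw: [0.04,0.04,0.04,0.04,0.04]

```text
clock: 9.95
position: [644.0, -39.6, 318.4]
ee_rot: [-0.271, 0.962, -0.0, -0.0]
contact_force: [-0.5, -0.8, 0.5]
gripper_width: 39.7
grasp_force: 0.0
```

```bash
python3 -c "
from h import *
plan(644.2,-39.2,110,-148.5)"
```

```text
slide [-0.0004  0.0003  0.0537] roll 0.0 heading -148.5 j6 -1.2101479676088454 t 9.95
```

carry_out:
  slide:
    - [0,0,0.025]
    - [0,0,0.052]
    - [0,0,0.052]
    - [0,0,0.052]
    - [0,0,0.052]
    - [0,0,0.052]
  roll: [0,0,0,0,0,0]
  claw: [0.04,0.04,0.04,0.014,0.014,0.014]

```text
clock: 10.7
position: [644.1, -39.1, 267.6]
ee_rot: [-0.272, 0.962, -0.0, 0.001]
contact_force: [0.7, 0.0, -0.9]
gripper_width: 13.9
grasp_force: 0.0
```

carry_out:
  slide:
    - [0,0,0]
    - [0,0,0]
    - [0,0,0]
    - [0,0,0]
    - [0,0,0]
    - [0,0,0]
    - [0,0,0]
    - [0,0,0]
  roll: [7,14,21,28,35,42,47,47]
  claw: [0.014,0.014,0.014,0.014,0.014,0.014,0.014,0.014]

```text
clock: 11.7
position: [644.1, -38.6, 267.2]
ee_rot: [0.134, 0.991, 0.0, 0.001]
contact_force: [-0.1, 2.3, 1.2]
gripper_width: 14.3
grasp_force: 1.1
```

carry_out:
  slide:
    - [0,0,0]
    - [0,0,0]
    - [0,0,-0.04]
    - [0,0,-0.08]
    - [0,0,-0.08]
  roll: [0,0,0,0,0]
  claw: [0.04,0.04,0.04,0.04,0.04]

```text
clock: 12.32
position: [644.7, -39.3, 350.7]
ee_rot: [0.134, 0.991, 0.001, 0.004]
contact_force: [-0.6, 0.4, -0.6]
gripper_width: 39.9
grasp_force: 0.0
```

```bash
python3 look.py e.png; python3 -c "
from h import *
plan(464.6,-111.6,190,-149.7)"
```

```text
[644.7 -39.3 350.7] [ 0.19  0.46 -0.02  0.   -1.09 -2.03]
124 top z 111.8 [553.6 -82.3] [13.7  3.8] 42.8 [159.  89.]
880 top z 116.4 [644.1 -38.9] [12.  41.2] 79.7 [256. 195.]
1111 top z 116.0 [ 620.7 -145.8] [41.9 12.5] 35.1 [109. 202.]
slide [ 0.1536 -0.1176  0.0028] roll -45.8 heading 164.5 j6 -2.030207608335175 t 12.375
```

carry_out:
  slide:
    - [0.154,-0.118,0]
    - [0.154,-0.118,0]
    - [0.154,-0.118,0]
    - [0.154,-0.118,0]
    - [0.154,-0.118,0.0]
    - [0.154,-0.118,0.03]
    - [0.154,-0.118,0.03]
    - [0.154,-0.118,0.03]
  roll: [-9,-18,-27,-36,-45.8,-45.8,-45.8,-45.8]
  claw: [0.04,0.04,0.04,0.04,0.04,0.04,0.04,0.04]

```text
clock: 13.38
position: [464.2, -111.8, 316.5]
ee_rot: [-0.262, 0.965, -0.0, -0.0]
contact_force: [0.7, 0.3, -0.3]
gripper_width: 40.2
grasp_force: 0.0
```

```bash
python3 -c "
from h import *
plan(464.6,-111.5,112,-149.8)"
```

```text
slide [-0.0005  0.0001  0.0498] roll 0.1 heading -149.7 j6 -1.146657618142728 t 13.375
```

carry_out:
  slide:
    - [0,0,0.025]
    - [0,0,0.05]
    - [0,0,0.05]
    - [0,0,0.05]
    - [0,0,0.05]
    - [0,0,0.05]
  roll: [0,0,0,0,0,0]
  claw: [0.04,0.04,0.04,0.014,0.014,0.014]

```text
clock: 14.12
position: [464.2, -111.7, 267.3]
ee_rot: [-0.262, 0.965, -0.0, 0.001]
contact_force: [-0.7, -0.1, 0.2]
gripper_width: 14.0
grasp_force: 0.0
```

carry_out:
  slide:
    - [0,0,0]
    - [0,0,0]
    - [0,0,0]
    - [0,0,0]
    - [0,0,0]
    - [0,0,0]
    - [0,0,0]
    - [0,0,0]
  roll: [7,14,21,28,35,42,46,46]
  claw: [0.014,0.014,0.014,0.014,0.014,0.014,0.014,0.014]

```text
clock: 15.12
position: [464.2, -111.4, 267.0]
ee_rot: [0.136, 0.991, 0.0, 0.001]
contact_force: [-0.7, 3.3, 2.0]
gripper_width: 14.1
grasp_force: 1.6
```

carry_out:
  slide:
    - [0,0,0]
    - [0,0,0]
    - [0,0,-0.04]
    - [0,0,-0.08]
    - [0,0,-0.08]
  roll: [0,0,0,0,0]
  claw: [0.04,0.04,0.04,0.04,0.04]

```text
clock: 15.75
position: [464.8, -111.9, 349.6]
ee_rot: [0.136, 0.991, 0.0, 0.004]
contact_force: [0.7, -0.4, -0.3]
gripper_width: 39.9
grasp_force: 0.0
```

```bash
python3 look.py f.png; python3 -c "
from h import *
plan(488.3,-5,165,-145.4)"
```

```text
[ 464.8 -111.9  349.6] [ 0.1   0.19 -0.43  0.   -0.95 -1.95]
977 top z 116.3 [488.1  -4.8] [42.2 12.1] 34.6 [404. 188.]
886 top z 116.4 [ 464.2 -111.7] [12.  41.1] 79.7 [256. 195.]
277 top z 116.3 [649.4 -40.4] [12.1 28.3] 80.4 [387. 367.]
slide [0.0056 0.1094 0.028 ] roll -50.3 heading 164.3 j6 -1.9492485543210165 t 15.8
```

carry_out:
  slide:
    - [0.006,0.109,0]
    - [0.006,0.109,0]
    - [0.006,0.109,0]
    - [0.006,0.109,0]
    - [0.006,0.109,0.028]
    - [0.006,0.109,0.028]
    - [0.006,0.109,0.028]
  roll: [-10,-20,-30,-40,-50.3,-50.3,-50.3]
  claw: [0.04,0.04,0.04,0.04,0.04,0.04,0.04]

```text
clock: 16.68
position: [487.9, -5.2, 318.4]
ee_rot: [-0.296, 0.955, -0.0, -0.0]
contact_force: [0.9, 0.7, -0.0]
gripper_width: 40.1
grasp_force: 0.0
```

```bash
python3 -c "
from h import *
plan(488.3,-5,112,-145.4)"
```

```text
slide [-0.0005 -0.      0.0517] roll -0.1 heading -145.5 j6 -1.2921694698123167 t 16.675
```

carry_out:
  slide:
    - [0,0,0.025]
    - [0,0,0.052]
    - [0,0,0.052]
    - [0,0,0.052]
    - [0,0,0.052]
    - [0,0,0.052]
  roll: [0,0,0,0,0,0]
  claw: [0.04,0.04,0.04,0.014,0.014,0.014]

```text
clock: 17.42
position: [487.9, -5.1, 267.4]
ee_rot: [-0.297, 0.955, -0.0, 0.001]
contact_force: [-0.6, 0.5, -0.2]
gripper_width: 14.1
grasp_force: 0.0
```

carry_out:
  slide:
    - [0,0,0]
    - [0,0,0]
    - [0,0,0]
    - [0,0,0]
    - [0,0,0]
    - [0,0,0]
    - [0,0,0]
    - [0,0,0]
  roll: [7,14,21,28,35,42,49.5,49.5]
  claw: [0.014,0.014,0.014,0.014,0.014,0.014,0.014,0.014]

```text
clock: 18.42
position: [487.6, -4.4, 267.0]
ee_rot: [0.13, 0.992, 0.001, 0.0]
contact_force: [-2.0, 4.6, 2.1]
gripper_width: 14.1
grasp_force: 2.1
```

carry_out:
  slide:
    - [0,0,0]
    - [0,0,0]
    - [0,0,-0.04]
    - [0,0,-0.08]
    - [0,0,-0.08]
  roll: [0,0,0,0,0]
  claw: [0.04,0.04,0.04,0.04,0.04]

```text
clock: 19.05
position: [488.6, -5.2, 349.8]
ee_rot: [0.129, 0.992, 0.001, 0.004]
contact_force: [-0.8, 0.8, -0.5]
gripper_width: 40.0
grasp_force: 0.0
```

```bash
python3 look.py g.png; python3 -c "
from h import *
plan(620.8,-146.3,190,-144.6)"
```

```text
[488.6  -5.2 349.8] [ 0.32  0.2  -0.4   0.   -0.96 -2.15]
894 top z 116.4 [488.2  -4.3] [12.  41.7] 78.9 [256. 195.]
1094 top z 116.1 [ 464.4 -111.1] [12.5 41.6] 79.0 [109. 201.]
278 top z 115.4 [ 610.3 -152.4] [16.3 12.7] 33.0 [130. 362.]
slide [-0.1648 -0.102   0.0033] roll -50.3 heading 165.1 j6 -2.1537025755366077 t 19.1
```

carry_out:
  slide:
    - [-0.165,-0.102,0]
    - [-0.165,-0.102,0]
    - [-0.165,-0.102,0]
    - [-0.165,-0.102,0]
    - [-0.165,-0.102,0.0]
    - [-0.165,-0.102,0.03]
    - [-0.165,-0.102,0.03]
    - [-0.165,-0.102,0.03]
  roll: [-10,-20,-30,-40,-50.3,-50.3,-50.3,-50.3]
  claw: [0.04,0.04,0.04,0.04,0.04,0.04,0.04,0.04]

```text
clock: 20.1
position: [621.2, -146.2, 316.3]
ee_rot: [-0.304, 0.953, -0.0, -0.0]
contact_force: [0.9, -0.0, 0.1]
gripper_width: 40.0
grasp_force: 0.0
```

```bash
python3 -c "
from h import *
plan(620.8,-146.3,112,-144.6)"
```

```text
slide [0.0003 0.0001 0.0496] roll 0.0 heading -144.6 j6 -0.9747713934295181 t 20.1
```

carry_out:
  slide:
    - [0,0,0.025]
    - [0,0,0.05]
    - [0,0,0.05]
    - [0,0,0.05]
    - [0,0,0.05]
    - [0,0,0.05]
  roll: [0,0,0,0,0,0]
  claw: [0.04,0.04,0.04,0.014,0.014,0.014]

```text
clock: 20.85
position: [621.2, -146.1, 267.5]
ee_rot: [-0.304, 0.953, -0.0, 0.001]
contact_force: [0.3, 0.3, -0.2]
gripper_width: 14.1
grasp_force: 0.0
```

carry_out:
  slide:
    - [0,0,0]
    - [0,0,0]
    - [0,0,0]
    - [0,0,0]
    - [0,0,0]
    - [0,0,0]
    - [0,0,0]
    - [0,0,0]
  roll: [7,14,21,28,35,42,50.5,50.5]
  claw: [0.014,0.014,0.014,0.014,0.014,0.014,0.014,0.014]

```text
clock: 21.85
position: [621.1, -146.0, 267.0]
ee_rot: [0.13, 0.991, 0.0, 0.0]
contact_force: [0.0, -0.3, 0.1]
gripper_width: 14.0
grasp_force: 0.2
```

carry_out:
  slide:
    - [0,0,0]
    - [0,0,0]
    - [0,0,-0.04]
    - [0,0,-0.1]
    - [0,0,-0.15]
    - [0,0,-0.15]
    - [0,0,-0.15]
  roll: [0,0,0,0,0,0,0]
  claw: [0.04,0.04,0.04,0.04,0.04,0.04,0.04]

```text
clock: 22.72
position: [620.6, -146.1, 415.8]
ee_rot: [0.131, 0.991, 0.0, -0.001]
contact_force: [0.0, -0.1, -0.8]
gripper_width: 40.0
grasp_force: 0.0
```

```bash
python3 look.py i.png; sed "s/'wrist'/'side'/" look.py > look2.py; python3 look2.py k.png
```

```text
[ 620.6 -146.1  415.8] [ 0.02  0.4   0.06 -0.   -1.23 -1.86]
243 top z 116.1 [ 480.2 -114.5] [12.  11.3] 79.3 [249.   8.]
176 top z 115.2 [506.7  -8.5] [13.   6.8] 66.0 [381.   5.]
70 top z 111.5 [553.6 -82.8] [13.1  3.9] 42.1 [305.  88.]
631 top z 116.2 [644.3 -39.4] [12.1 41.3] 79.9 [370. 172.]
532 top z 116.3 [ 620.7 -146.3] [11.9 41.6] 79.6 [256. 177.]
[ 620.6 -146.1  414.9] [ 0.02  0.4   0.06 -0.   -1.23 -1.86]
131 top z 115.0 [643.2 -38.3] [16.1 41. ] 77.5 [335. 168.]
132 top z 115.6 [487.  -5.] [15.2 39.2] 75.2 [258. 173.]
149 top z 115.6 [ 619.6 -146.7] [14.6 41.8] 80.0 [345. 212.]
156 top z 115.2 [ 463.5 -112.3] [14.  40.9] 80.3 [262. 218.]
101 top z 116.3 [ 54.4 -13.2] [57.6  8. ] 78.1 [ 35. 232.]
```

View pics/k.png

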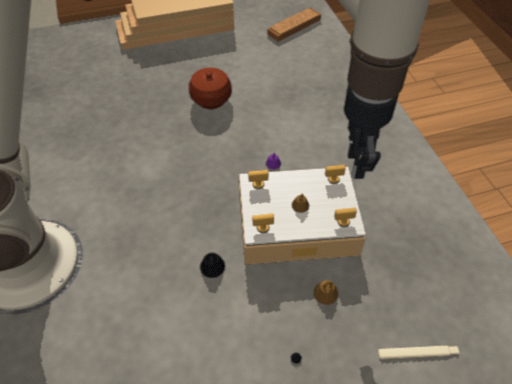

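All four bars, at (258,173), (335,168), (345,212) and (262,218), lie along the case's long side. The bell stands at (300,202), and the gripper is clear above.

```bash
python3 -c "
from bench import *
print(job_done())"
```

```text
the job is handed in; nothing more can be done
None
```

The job is handed in: all four screws were brought to an eighth of a turn, then tightened one diagonal pair after the other (about 1.5 rad by the camera), with the bell standing where it was and the gripper clear; no verdict came back.

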